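Bring the next bobbin under the wire guide

ROBOT

A 7-joint arm with a two-finger parallel gripper is mounted at the origin on a cart in front of the work surface, level with it; the furniture and walls round the work are solid. World frame = base frame: x ahead of the robot, y to its left, z up, the work surface at z = 0. Lengths are in mm, angles in rad, forces in N, time in s.
With the tool pointing down it reaches from about 375 to 925 mm from the base axis. Payload 3.1 kg.
Tool frame: the origin (TCP) lies on the centre line of the jaws, within the pads' length; the fingertips stand 19 mm ahead of it and the grasp point (between the pads) is the TCP (env.tip_extent is the distance from the TCP to the fingertips, in mm); z points along the fingers, y is the line along which they close (so a half turn about z gives the same grasp; the last joint's range is limited). The gripper opens to 85 mm and grips with 20 to 120 N. Pads are 22 mm wide; open, the fingers measure 114 mm over their backs; the gripper's body (76 mm by 85 mm) begins 54 mm behind the grasp point. The pads swing forward as they close: fully open they stand 13 mm farther back than shut.
Start: joints at [1.042, 0.383, 0.044, 1.598, -0.018, 1.161, -0.05], TCP at [271.457, -590.605, 250.269] pointing down, gripper open.
Joint ranges: [-2.61, 2.61], [-0.41, 2.15], [-1.48, 1.57], [0, 2.5], [-1.57, 4.71], [0.05, 1.97], [-2.85, 2.85]. Speed limits (rad/s): [2.79, 2.79, 3.14, 3.14, 3.14, 3.14, 3.14].

INTERFACE

Orientations are given as a 3x3 rotation matrix whose columns are the frame's x, y, z axes.
In Python, from rig import env gives the robot as it stands.
- The arm moves only by the shell command python3 -m pendant 'ROWS' [FORCE]. ROWS is JSON, a list that holds one entry, the list of rows, each a list of 7 numbers: the turn, a rotation vector about the world's x, y, z in rad, then the shift along the world's x, y, z in cm, then the finger opening in cm, from 0 to 8.54. In form: [[[wx, wy, wz, tx, ty, tz, grip], ...]]. A call has 1 to 8 rows; each row is the pose to reach, as a shift and turn from the pose commanded when the call began; what a row does not reach only later rows make up. A row lasts 1/10 s, in which the tool goes at most 50 mm and 8.59 degrees, less where a joint would pass 70% of its speed; a pose out of reach is approached as far as the arm can. A call with a gripper value outside its range is refused whole. The fingers move at their own pace and stop on an object; FORCE is the grip in N (left out, the last holds). Time passes only in rows, so rows that repeat a pose let the fingers close. It gives the time, the measured TCP pose, the force, the opening and the grip force at its end, in the units of the state.
- env.get_state(): the state, without advancing time (a new reading comes with each control period).
- env.capture(name): name is "scene" or "top" or "wrist"; returns the picture (480x640x3 uint8, blue, green, red); there is no depth.
- env.get_calibration(name): a dict with "intrinsics" (3x3 intrinsics, pixels), "R" (3x3) and "t" (3): a world point X has camera coordinates R X + t. Camera axes: x right, y down, z forward; pixel columns grow to the right and rows downward; lengths in mm; the calibration is good to about 2 mm. A picture is of the moment at which its call begins: read the wrist's pose just before it. get_calibration takes no time and is no camera call; for the wrist camera it gives the pose at the moment of the call.
- env.hand_in(): hands the job in; it is judged then, once.
The state is a dict: "t": time; "joint_pos": joint angles; "qvel": joint speeds; "tau": joint torques, N m; "tcp_pos": TCP position; "ee_rot": TCP orientation; "contact_force": force on the tool from outside, world axes, zero at the start; "torque": the same for the moment, N m; "finger_gap": finger opening in mm; "finger_force": force on a finger pad.
Only numpy, scipy, OpenCV 4.12 (cv2) and the standard library are available. Lean on these libraries where they do the work, as an engineer would, in place of code of your own. Each camera call takes 0.05 s, during which the arm holds its last target. There are 200 camera calls.

TASK

Slide the bobbin indexer's carriage along its rails, under the overhanging wire guide, until it is fully home against the end stops; leave the red knob at its resting notch while you do so. Then turn the red knob clockwise (seen from above) by exactly three clicks, no further, so that the next bobbin stands under the guide, and finish while still gripping the knob, carriage home, knob seated in that third notch. Leave the other things on the bench where they lie.

Things in the scene. Friction and masses are not known exactly. Their poses are not given: they have to be found in the camera images.
- slide_base: Fixed base of the bobbin indexer: grey plate 310 x 120 x 12 mm with two steel rails along x; origin under its centre, on the bench; place and yaw vary. +x points along the rails to the end stops and the wire guide. The knob turns about an axis in the middle of its width, at x = -50 mm (carriage at 0) to x = +40 mm (carriage at 0.090).
- guide_tip (a point): Tip of the brass nozzle of the fixed wire guide, 74 mm above the bench, 69 mm from the base origin along its +x. It hangs from a blue arm (22 mm wide, top 92 mm above the bench) on a blue post at x = 120 mm. Knob and gripping fingers pass above the arm: fingertips must stay above 92 mm there.
- carriage (a joint): Travel in m of the aluminium carriage along +x of slide_base: 0 = fully out (towards the robot), 0.090 = fully home against the end stops. Starts at 0 to 0.03. Stays where it is left; about 3 N of friction and light drag. It carries the index plate with five bobbins and the red knob, and is moved by pushing on the gripped knob.
- indexer (a joint): Angle in rad of the index plate and its red knob, growing clockwise seen from above. A spring ball drops between 15 steel dowels on the rim: notches 24 degrees (0.4189 rad) apart. Start (resting notch) 0, third notch 1.257; it can turn on to 2.26. About 0.2 N m lifts it out of a notch; past the crest midway it snaps to the next, and let go it settles in the nearest. Three notches = one bobbin.
- knob: Red bar knob on the plate's steel stem: 56 mm long (its x), 20 mm thick (its y; grasp across this), 34 mm high. Origin on the turning axis at grip height, 118 mm above the bench, 16 mm below its top, 18 mm above its underside; z up. White line on top at its +x end. Its x is 0.628 rad anticlockwise of the base's +x at the start. Bobbin tops (70 mm) and guide lie lower.
- bobbin_3: Loose wound bobbin, 26 x 39 x 22 mm with its wire tail, bystander on the right; origin under its middle.
- scissors_1: Scissors with red handles, 87 x 199 x 9 mm, loose bystander on the right; origin under their middle.
- pen_1: White and red pen, 145 mm long, loose bystander on the right near the front; origin under its middle.
- needle_pliers: Blue-handled needle-nose pliers, 149 x 67 x 12 mm, loose bystander on the right; origin under their middle.
- toroid_0: Copper-wound toroid choke, 30 x 49 x 11 mm, loose bystander on the left; origin under its middle.

How it is judged (in metres and radians):
On the way, in this order (a step that is already met when the one before it is completed fails the run):
1. The carriage is home against the end stops with the knob still at its resting notch (value of joint carriage above 0.086 m and value of joint indexer below 0.15 rad), for 0.2 s.
2. The knob stands in the third notch, carriage home (value of joint carriage above 0.086 m and value of joint indexer between 1.157 and 1.357 rad), for 0.2 s.
At the end, for the whole second after the job is handed in: The carriage is within 4 mm of fully home, the knob is at rest within 0.10 rad of the third notch, and the fingers are still gripping the knob (more than 2 N) (all of step 2 and velocity of joint indexer between -0.1 and 0.1 rad/s and contact force between the fingers and knob above 2 N); the arm keeps its last pose, push and grip.
It fails at once if The knob is turned past the third notch, over the crest towards the fourth (value of joint indexer above 1.52 rad).
It fails at once if One of the loose things lying on the bench is moved by more than 25 mm (distance of any of bobbin_3, scissors_1, pen_1, needle_pliers, toroid_0 from where it was at the start of the episode above 0.025 m).
It also fails if it takes over 38 s, if anything falls off the work surface, if the arm or the gripper's body presses on something with over 40 N, if the wrist force passes 120 N, or if a joint passes its speed limit or range.

## Working session

There is one attempt and no reset: what is moved stays moved. The work goes in short steps, Python scripts to look and compute and a shell command to move; the robot and the scene stay as the last step left them, time stands still between calls to the robot, and variables do not carry over. Pictures are saved under pics/ and viewed, at most 10 in all, crops included, and the job is handed in when it is done.

```bash
mkdir -p pics; ls; python3 - <<'E'
from rig import env
import cv2
s=env.get_state()
print(s['t'],s['tcp_pos'],s['ee_rot'],s['finger_gap'])
for n in("scene","top"):
    cv2.imwrite(f"pics/{n}0.png",env.capture(n)); c=env.get_calibration(n); print(n,c)
E
```

```text
pics
0.0 [ 271.04903768 -589.8002793   248.87311403] [[ 9.08606436e-01  4.17651580e-01 -1.22518079e-03]
 [ 4.17653351e-01 -9.08603509e-01  2.31132793e-03]
 [-1.47873800e-04 -2.61178829e-03 -9.99996578e-01]] 85.4714953848394
scene {'intrinsics': array([[472.28488074,   0.        , 315.08891484],
       [  0.        , 472.28488074, 243.28831099],
       [  0.        ,   0.        ,   1.        ]]), 'R': array([[-0.8670262 , -0.49824115,  0.00461854],
       [-0.29263139,  0.50168348, -0.81405193],
       [ 0.40327713, -0.70715588, -0.58077372]]), 't': array([499.16223556, 212.70920515, 865.26029712])}
top {'intrinsics': array([[567.37490815,   0.        , 330.59882423],
       [  0.        , 567.37490815, 241.61352732],
       [  0.        ,   0.        ,   1.        ]]), 'R': array([[-0.01696297, -0.99981761, -0.00877507],
       [-0.98680024,  0.01815447, -0.16092139],
       [ 0.16105135,  0.00592954, -0.98692822]]), 't': array([  81.82871854,  543.52528361, 1396.3258692 ])}
```

View pics/scene0.png

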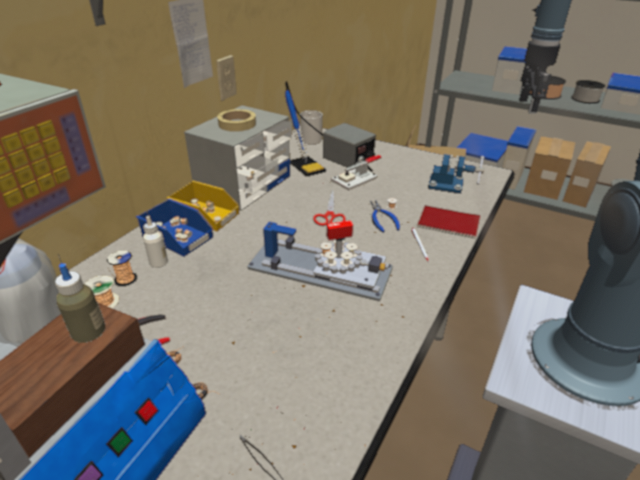

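View pics/top0.png

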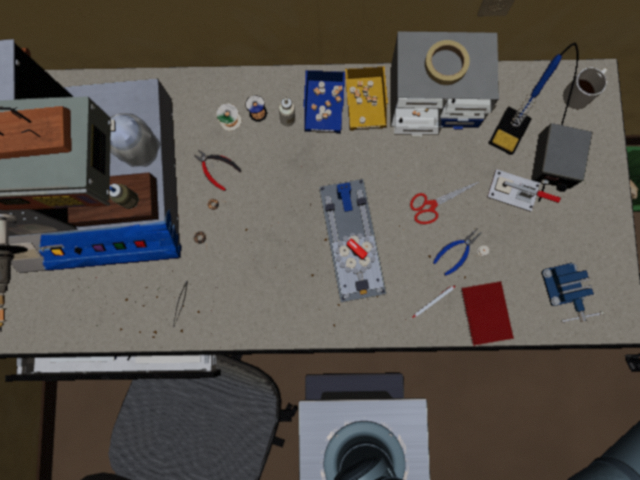

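The scene view shows the red knob near (340,230) and the base from (250,265) to (390,290). In the top view the knob is near (357,247), the blue post near (345,195), and the plate corners are near (321,186), (365,179), (384,293), (341,301).

```bash
cat > h.py <<'E'
import cv2, numpy as np
from rig import env
def tri(obs):
    A=[];b=[]
    for n,p,c in obs:
        K,R,t=c["intrinsics"],c["R"],c["t"]; P=K@np.c_[R,t]
        for i in(0,1):
            r=P[i]-p[i]*P[2]; r=r/np.linalg.norm(r[:3]); A.append(r[:3]); b.append(-r[3])
    x,res,_,_=np.linalg.lstsq(np.array(A),np.array(b),rcond=None); return x,np.sqrt(res/len(b))
def onz(p,z,c):
    K,R,t=c["intrinsics"],c["R"],c["t"]; d=R.T@np.linalg.inv(K)@[p[0],p[1],1]; o=-R.T@t
    return o+d*(z-o[2])/d[2]
def proj(X,c):
    q=c["intrinsics"]@(c["R"]@X+c["t"]); return q[:2]/q[2]
def red(im,roi):
    x0,y0,x1,y1=roi; h=cv2.cvtColor(im[y0:y1,x0:x1],cv2.COLOR_BGR2HSV)
    m=(((h[...,0]<8)|(h[...,0]>172))&(h[...,1]>150)&(h[...,2]>80)).astype(np.uint8)
    n,l,s,c=cv2.connectedComponentsWithStats(m); k=1+np.argmax(s[1:,4])
    return c[k]+[x0,y0],s[k,4],np.argwhere(l==k)[:,::-1]+[x0,y0]
E
python3 - <<'E'
from h import *
cs,ct=env.get_calibration("scene"),env.get_calibration("top")
S,T=cv2.imread("pics/scene0.png"),cv2.imread("pics/top0.png")
a=red(S,(322,215,360,245)); b=red(T,(335,230,375,265))
print(a[:2],b[:2]); print(tri([(0,a[0],cs),(0,b[0],ct)]))
r=cv2.minAreaRect(b[2].astype(np.float32)); print(r)
A=cv2.resize(T[170:310,310:400],None,fx=4.2,fy=4.2,interpolation=2); B=cv2.resize(S[210:305,240:400],(400,238),interpolation=2)
o=np.zeros((600,800,3),np.uint8); o[:588,:378]=A[:588,:378]; o[:238,395:795]=B; cv2.imwrite("pics/c1.png",o)
E
```

```text
(array([338.25407925, 227.82284382]), np.int32(429)) (array([357.23076923, 249.51923077]), np.int32(156))
(array([513.28656719,   8.8510154 , 121.93073048]), array([1.05586453]))
((356.61083984375, 248.82806396484375), (22.06366539001465, 8.206607818603516), 42.27368927001953)
```

View pics/c1.png

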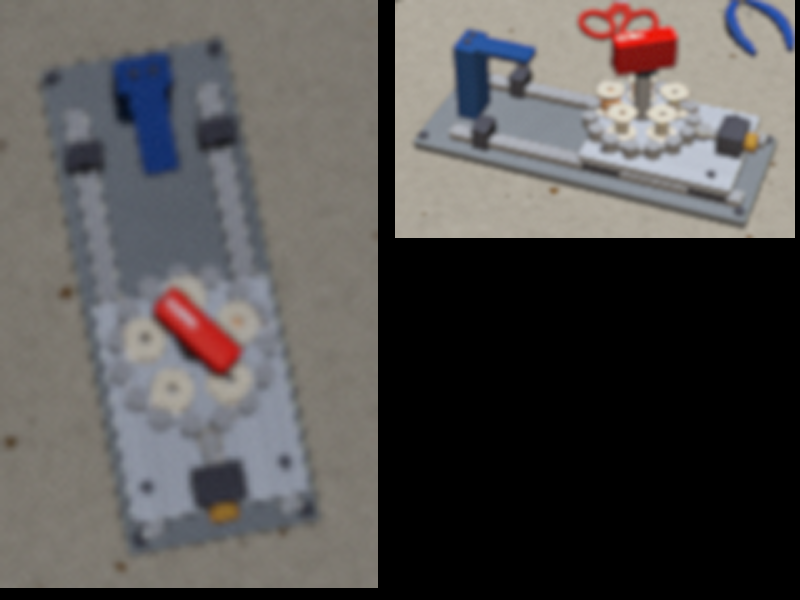

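The enlarged top crop shows the plate corners at crop (40,75), (220,38), (315,520), (132,552). The knob runs from (172,298) with the white line to (228,362), centred near (198,330).

```bash
python3 - <<'E'
from h import *
cs,ct=env.get_calibration("scene"),env.get_calibration("top")
f=lambda u,v:np.array([310+u/4.2,170+v/4.2])-0.4
C=np.array([onz(f(*p),12,ct) for p in[(40,75),(220,38),(315,520),(132,552)]]); print(C.round(1))
o=C.mean(0); ax=(C[0]+C[1]-C[2]-C[3])/2; print(o,np.linalg.norm(ax),np.arctan2(ax[1],ax[0]))
y=(C[0]+C[3]-C[1]-C[2])/2; print(np.linalg.norm(y))
k=onz(f(198,330),132,ct); yaw=np.arctan2(ax[1],ax[0]); c,s=np.cos(yaw),np.sin(yaw)
d=k-o; print("knob",k,"in base",c*d[0]+s*d[1],-s*d[0]+c*d[1])
k1=onz(f(170,300),134,ct);k2=onz(f(228,360),134,ct);print("knob yaw",np.arctan2(*(k1-k2)[1::-1]),"exp",yaw+.628)
s=env.get_state();R=s['ee_rot'];print("tool yaw y-axis",np.arctan2(R[1,1],R[0,1]), "x",np.arctan2(R[1,0],R[0,0]))
E
```

```text
[[695.5 100.2  12. ]
 [717.3 -13.4  12. ]
 [413.5 -63.4  12. ]
 [396.   48.4  12. ]]
[555.56103108  17.95642245  12.        ] 305.91095722474034 0.16716900452726074
114.3915924914891
knob [513.65150963   9.80631731 132.        ] in base -42.68140126022495 -1.0631031362629981
knob yaw 0.7411330150389861 exp 0.7951690045272608
tool yaw y-axis -1.1399377245225537 x 0.43085877177963267
```

```bash
python3 -m pendant '[[[0,0,0.05,1.5,3.8,0,8.5],[0,0,0.1,3,7.5,0,8.5],[0,0,0.15,4.5,11.2,0,8.5],[0,0,0.2,6,15,0,8.5],[0,0,0.25,7.5,18.8,0,8.5],[0,0,0.3,9,22.5,0,8.5],[0,0,0.35,10.5,26.2,0,8.5],[0,0,0.35,12,30,0,8.5]]]'
python3 -m pendant '[[[0,0,0,1.5,3.8,0,8.5],[0,0,0,3,7.5,0,8.5],[0,0,0,4.5,11.2,0,8.5],[0,0,0,6,15,0,8.5],[0,0,0,7.5,18.8,0,8.5],[0,0,0,9,22.5,0,8.5],[0,0,0,10.5,26.2,0,8.5],[0,0,0,12.2,30,0,8.5]]]'
python3 -m pendant '[[[0,0,0,0,0,0,8.5],[0,0,0,0,0,0,8.5],[0,0,0,0,0,0,8.5]]]'
python3 - <<'E'
from h import *
s=env.get_state();R=s['ee_rot'];print(s['t'],s['tcp_pos'],s['joint_pos'].round(2),"x",np.arctan2(R[1,0],R[0,0]),s['contact_force'])
c=env.get_calibration("wrist");print(c,proj(np.array([513.5,9.5,134]),c))
cv2.imwrite("pics/w1.png",env.capture("wrist"))
E
```

```text
t: 0.9
tcp_pos: [391.4, -288.9, 249.9]
ee_rot: [[0.71, 0.704, -0.001], [0.704, -0.71, 0.0], [-0.0, -0.001, -1.0]]
contact_force: [-0.2, 0.1, -0.0]
finger_gap: 85.0
finger_force: 0.0
t: 1.7
tcp_pos: [513.2, 10.6, 249.9]
ee_rot: [[0.711, 0.704, -0.001], [0.704, -0.711, -0.001], [-0.001, -0.0, -1.0]]
contact_force: [-0.4, -0.8, -1.0]
finger_gap: 85.0
finger_force: 0.0
t: 2.0
tcp_pos: [512.8, 7.9, 249.7]
ee_rot: [[0.712, 0.703, -0.001], [0.703, -0.712, -0.001], [-0.002, -0.0, -1.0]]
contact_force: [-0.6, -0.3, -0.5]
finger_gap: 84.8
finger_force: 0.0
2.0 [512.79879355   7.86439225 249.66881895] [ 0.36  0.16 -0.49  1.9   0.08  1.1  -0.96] x 0.7790696296801228 [-0.58475753 -0.31054812 -0.48011446]
{'intrinsics': array([[390.46354613,   0.        , 315.86177126],
       [  0.        , 390.46354613, 239.61813261],
       [  0.        ,   0.        ,   1.        ]]), 'R': array([[ 7.02439268e-01, -7.11743654e-01,  2.13416011e-04],
       [-6.85314070e-01, -6.76274175e-01,  2.70181173e-01],
       [-1.92155407e-01, -1.89932122e-01, -9.62809477e-01]]), 't': array([-354.41051558,  322.07110981,  478.31627662])} [315.1698654  239.52712872]
```

View pics/w1.png

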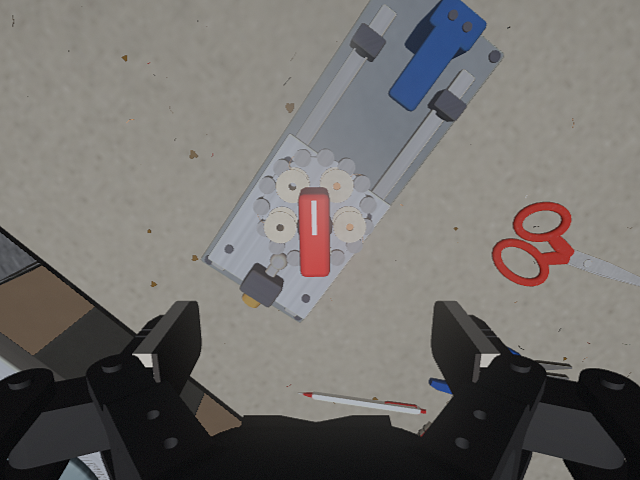

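The wrist view shows the knob standing vertical in the picture. Its top face runs from about (314,197) to (315,276), so the jaws are square to it. I'll triangulate it and refine the base axis from the plate.

```bash
python3 - <<'E'
from h import *
cw,ct,cs=[env.get_calibration(n) for n in("wrist","top","scene")]
im=cv2.imread("pics/w1.png")
h=cv2.cvtColor(im,cv2.COLOR_BGR2HSV)
_,n,p=red(im,(280,170,350,290)); print(n,p.min(0),p.max(0)); print([(y,im[y,306].tolist()) for y in range(183,203,2)])
m=onz((314.5,197),134,cw);e=onz((314.5,276),134,cw);print(m,e,np.linalg.norm(m-e),(m+e)/2,np.arctan2(*(m-e)[1::-1]))
f=lambda u,v:np.array([310+u/4.2,170+v/4.2])-0.4
print(tri([(0,(314.5,237),cw),(0,f(198,330),ct)]))
# rail/plate edges in wrist: left carriage edge etc
for a,b,z in[((207,262),(293,137),30),((300,319),(387,205),30),((205,263),(362,0),12),((300,320),(500,58),12)]:
    A=onz(a,z,cw);B=onz(b,z,cw);print(A.round(1),B.round(1),np.arctan2(*(B-A)[1::-1]))
E
```

```text
683 [300 229] [328 276]
[(183, [165, 172, 175]), (185, [168, 174, 177]), (187, [103, 105, 127]), (189, [85, 84, 108]), (191, [87, 87, 111]), (193, [85, 84, 112]), (195, [86, 87, 168]), (197, [88, 90, 178]), (199, [92, 93, 186]), (201, [92, 95, 190])]
[532.70857075  28.50000722 134.        ] [495.54192388  -8.03339076 134.        ] 52.11572515731887 [514.12524732  10.23330823 134.        ] 0.7768061291556821
(array([513.80656993,   9.8295407 , 130.7529267 ]), array([0.0566161]))
[406.7  45.1  30. ] [544.   65.7  30. ] 0.14908718196139287
[425.3 -56.9  30. ] [560.4 -34.5  30. ] 0.16436505329906415
[396.4  45.3  12. ] [661.6 101.   12. ] 0.2071739648325489
[417.4 -63.6  12. ] [713.8 -14.4  12. ] 0.16459579459667043
```

```bash
python3 -m pendant '[[[0,0,0,0.1,0.1,-3,8.5],[0,0,0,0.1,0.1,-6,8.5],[0,0,0,0.1,0.1,-9,8.5],[0,0,0,0.1,0.1,-11,8.5],[0,0,0,0.1,0.1,-12.5,8.5],[0,0,0,0.1,0.1,-13,8.5],[0,0,0,0.1,0.1,-13,8.5],[0,0,0,0.1,0.1,-13,8.5]]]'
```

```text
t: 2.85
tcp_pos: [515.4, 10.2, 121.3]
ee_rot: [[0.711, 0.703, 0.002], [0.703, -0.711, -0.0], [0.001, 0.001, -1.0]]
contact_force: [1.1, 0.2, -0.1]
finger_gap: 85.2
finger_force: 0.0
```

```bash
python3 -m pendant '[[[0,0,0,0,0,0,4],[0,0,0,0,0,0,3],[0,0,0,0,0,0,2.4],[0,0,0,0,0,0,1.5],[0,0,0,0,0,0,1.5],[0,0,0,0,0,0,1.5],[0,0,0,0,0,0,1.5],[0,0,0,0,0,0,1.5]]]' 50; python3 -m pendant '[[[0,0,0,0,0,0,1.5],[0,0,0,0,0,0,1.5],[0,0,0,0,0,0,1.5]]]' 50
```

```text
t: 3.65
tcp_pos: [514.4, 10.8, 120.7]
ee_rot: [[0.71, 0.704, -0.0], [0.704, -0.71, 0.0], [0.0, -0.0, -1.0]]
contact_force: [-3.0, 0.9, 5.5]
finger_gap: 19.0
finger_force: 50.5
t: 3.95
tcp_pos: [514.5, 10.8, 120.7]
ee_rot: [[0.71, 0.704, -0.0], [0.704, -0.71, 0.0], [0.0, -0.0, -1.0]]
contact_force: [-2.2, 0.7, 4.5]
finger_gap: 19.2
finger_force: 50.5
```

```bash
python3 -m pendant '[[[0,0,0,0.5,0.08,0,1.5],[0,0,0,1.2,0.19,0,1.5],[0,0,0,1.9,0.3,0,1.5],[0,0,0,2.6,0.41,0,1.5],[0,0,0,3.2,0.51,0,1.5],[0,0,0,3.7,0.59,0,1.5],[0,0,0,4,0.63,0,1.5],[0,0,0,4,0.63,0,1.5]]]'
```

```text
t: 4.75
tcp_pos: [554.9, 17.6, 120.7]
ee_rot: [[0.71, 0.704, 0.0], [0.704, -0.71, 0.001], [0.001, -0.0, -1.0]]
contact_force: [-1.4, 1.3, 4.4]
finger_gap: 19.5
finger_force: 50.4
```

```bash
python3 -m pendant '[[[0,0,0,0.5,0.08,0,1.5],[0,0,0,1.1,0.18,0,1.5],[0,0,0,1.7,0.28,0,1.5],[0,0,0,2.3,0.38,0,1.5],[0,0,0,2.8,0.47,0,1.5],[0,0,0,3.2,0.53,0,1.5],[0,0,0,3.4,0.57,0,1.5],[0,0,0,3.4,0.57,0,1.5]]]'; python3 -m pendant '[[[0,0,0,0.2,0.03,0,1.5],[0,0,0,0.4,0.07,0,1.5],[0,0,0,0.6,0.1,0,1.5],[0,0,0,0.6,0.1,0,1.5]]]'
```

```text
t: 5.55
tcp_pos: [588.6, 23.3, 120.7]
ee_rot: [[0.71, 0.704, 0.0], [0.704, -0.71, 0.001], [0.001, -0.0, -1.0]]
contact_force: [-1.9, 1.6, 6.0]
finger_gap: 19.0
finger_force: 50.5
t: 5.95
tcp_pos: [594.4, 24.3, 120.7]
ee_rot: [[0.71, 0.704, -0.0], [0.704, -0.71, 0.001], [0.0, -0.001, -1.0]]
contact_force: [-2.2, 1.9, 6.3]
finger_gap: 19.3
finger_force: 50.5
```

```bash
python3 -m pendant '[[[0,0,0,0.1,0.02,0,1.5],[0,0,0,0.2,0.03,0,1.5],[0,0,0,0.2,0.03,0,1.5]]]'; python3 -m pendant '[[[0,0,0,0.1,0.02,0,1.5],[0,0,0,0.2,0.03,0,1.5],[0,0,0,0.2,0.03,0,1.5]]]';python3 -m pendant '[[[0,0,0,0.1,0.02,0,1.5],[0,0,0,0.2,0.03,0,1.5],[0,0,0,0.2,0.03,0,1.5]]]'
```

```text
t: 6.25
tcp_pos: [596.2, 24.6, 120.7]
ee_rot: [[0.71, 0.704, -0.001], [0.704, -0.71, 0.001], [-0.0, -0.001, -1.0]]
contact_force: [-3.9, 0.9, 5.7]
finger_gap: 19.2
finger_force: 50.6
t: 6.55
tcp_pos: [596.3, 24.6, 120.7]
ee_rot: [[0.71, 0.705, -0.005], [0.705, -0.71, -0.001], [-0.004, -0.003, -1.0]]
contact_force: [-7.6, -0.2, 9.7]
finger_gap: 19.1
finger_force: 51.1
t: 6.85
tcp_pos: [596.4, 24.6, 120.6]
ee_rot: [[0.71, 0.705, -0.009], [0.705, -0.71, -0.002], [-0.008, -0.005, -1.0]]
contact_force: [-12.3, -0.1, 13.4]
finger_gap: 19.0
finger_force: 51.5
```

The TCP has stopped at x=596.4 while the push force rises, so the carriage is at the stops, about 83 mm on as predicted. I'll check in a picture.

```bash
python3 - <<'E'
from h import *
a=cv2.resize(env.capture("scene")[200:305,240:400],(800,525),interpolation=2)
cv2.imwrite("pics/s2.png",a); s=env.get_state(); print(s['t'],s['joint_pos'].round(2),s['torque'])
E
```

```text
6.9 [ 0.25  0.47 -0.44  1.81  0.25  0.93 -1.09] [0.09499954 1.91306888 0.13160233]
```

View pics/s2.png

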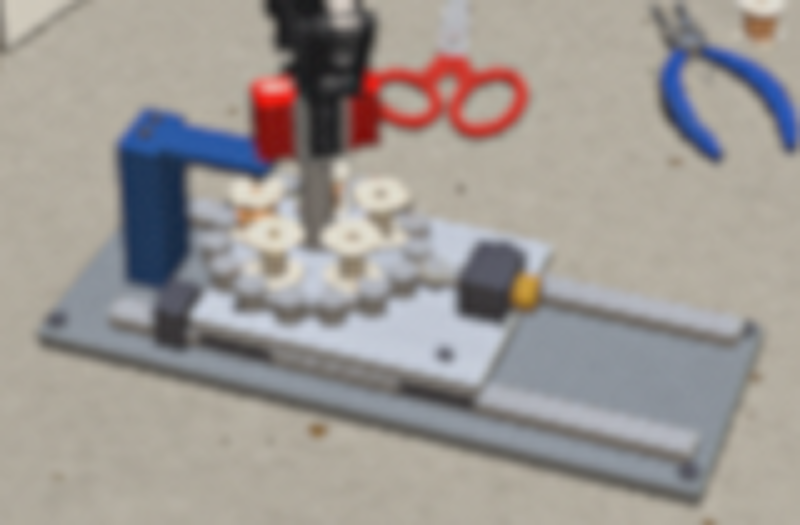

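The picture shows the carriage's front corner against the end stop at crop (178,315), with the bobbins under the arm and the knob unturned. Next I turn it clockwise, one notch per call.

```bash
python3 -m pendant '[[[0,0,-0.07,0,0,0,1.5],[0,0,-0.14,0,0,0,1.5],[0,0,-0.21,0,0,0,1.5],[0,0,-0.28,0,0,0,1.5],[0,0,-0.35,0,0,0,1.5],[0,0,-0.42,0,0,0,1.5],[0,0,-0.42,0,0,0,1.5],[0,0,-0.42,0,0,0,1.5]]]' 60
```

```text
t: 7.7
tcp_pos: [596.5, 24.5, 120.7]
ee_rot: [[0.935, 0.353, -0.009], [0.353, -0.935, -0.001], [-0.009, -0.002, -1.0]]
contact_force: [-12.2, -0.8, 12.4]
finger_gap: 19.1
finger_force: 58.7
```

```bash
python3 -m pendant '[[[0,0,-0.07,0,0,0,1.5],[0,0,-0.14,0,0,0,1.5],[0,0,-0.21,0,0,0,1.5],[0,0,-0.28,0,0,0,1.5],[0,0,-0.35,0,0,0,1.5],[0,0,-0.42,0,0,0,1.5],[0,0,-0.42,0,0,0,1.5],[0,0,-0.42,0,0,0,1.5]]]'; python3 -m pendant '[[[0,0,-0.07,0,0,0,1.5],[0,0,-0.14,0,0,0,1.5],[0,0,-0.21,0,0,0,1.5],[0,0,-0.28,0,0,0,1.5],[0,0,-0.35,0,0,0,1.5],[0,0,-0.42,0,0,0,1.5],[0,0,-0.42,0,0,0,1.5],[0,0,-0.42,0,0,0,1.5]]]'
python3 - <<'E'
from h import *
s=env.get_state();R=s['ee_rot'];print(s['t'],np.arctan2(R[1,0],R[0,0]),s['torque'],s['joint_pos'].round(2))
im=env.capture("wrist"); cv2.imwrite("pics/w3.png",im)
E
```

```text
t: 8.5
tcp_pos: [596.6, 24.3, 120.6]
ee_rot: [[0.998, -0.059, -0.009], [-0.059, -0.998, -0.001], [-0.009, 0.002, -1.0]]
contact_force: [-12.3, -0.2, 12.6]
finger_gap: 19.3
finger_force: 58.7
t: 9.3
tcp_pos: [596.6, 24.1, 120.7]
ee_rot: [[0.887, -0.461, -0.009], [-0.461, -0.887, -0.001], [-0.007, 0.005, -1.0]]
contact_force: [-12.2, -0.2, 14.4]
finger_gap: 19.6
finger_force: 58.7
9.3 -0.47933665223380867 [0.3156779  1.76620373 0.15415106] [ 0.04  0.44 -0.18  1.82  0.1   0.9  -2.24]
```

View pics/w3.png

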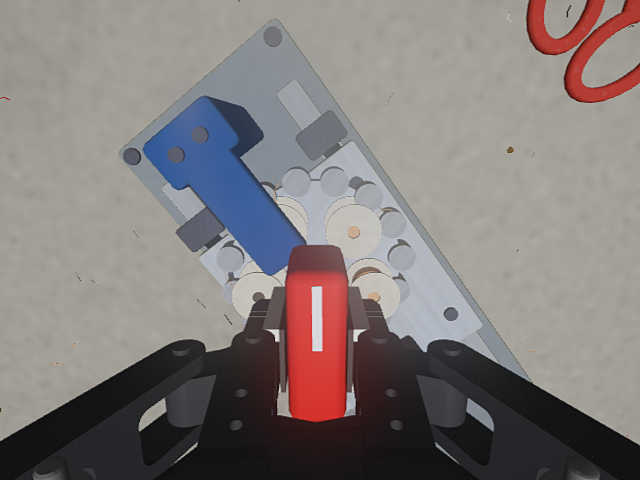

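The wrist view shows the knob at (316,330) square in the jaws after a turn of 1.26 rad. The carriage lies against both stops, near (205,235) and (325,145), with the next bobbin under the arm tip at (285,265). I'm handing in.

```bash
python3 -c "
from rig import env
print(env.hand_in())"
```

```text
the job is handed in; nothing more can be done
None
```

The job is handed in: the carriage is home against the end stops, the knob has turned 1.26 rad clockwise into the third notch, and the gripper still holds it at about 59 N; no verdict was returned.

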